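# Line the paint pots up by size on the cork pads

## Task

Line the four paint pots up by size on the row of cork pads, one pot upright and centred on each pad: the largest pot on the pad next to the pale wooden end stop, then the next smaller, down to the smallest at the other end by the white dish. Keep the pots upright all the while; do not tip any over.

Things in the scene. Friction and masses are not known exactly. Their poses are not given: they have to be found in the camera images.
- pot_1: the largest of four paint pots of one kind: an upright round jar of brown paint with a black screw lid (top 20 mm) and a brown dab in the middle of the lid; 60 mm across the lid (body 3 mm less), 80 mm tall. Loose, under 0.4 kg, stands upright on the bench at the start. Origin: centre of its underside; z up, round about z.
- pot_2: the second largest of four paint pots of one kind: an upright round jar of brown paint with a black screw lid (top 20 mm) and a brown dab in the middle of the lid; 52 mm across the lid (body 3 mm less), 68 mm tall. Loose, under 0.4 kg, stands upright on the bench at the start. Origin: centre of its underside; z up, round about z.
- pot_3: the third largest of four paint pots of one kind: an upright round jar of brown paint with a black screw lid (top 20 mm) and a brown dab in the middle of the lid; 44 mm across the lid (body 3 mm less), 56 mm tall. Loose, under 0.4 kg, stands upright on the bench at the start. Origin: centre of its underside; z up, round about z.
- pot_4: the smallest of four paint pots of one kind: an upright round jar of brown paint with a black screw lid (top 20 mm) and a brown dab in the middle of the lid; 36 mm across the lid (body 3 mm less), 44 mm tall. Loose, under 0.4 kg, stands upright on the bench at the start. Origin: centre of its underside; z up, round about z.
- pad_a: one of four alike round cork pads, 68 mm across and 2 mm thick, fixed in a straight row 84 mm apart (centre to centre) on a dark wooden strip (420 x 92 x 12 mm, long side along the row). The strip lies on the bench roughly pointing away from the robot. Which letter lies where in the row varies. Origin: centre of the pad's underside; the pad's top is 2 mm higher, 14 mm above the bench.
- pad_b: one of four alike round cork pads, 68 mm across and 2 mm thick, fixed in a straight row 84 mm apart (centre to centre) on a dark wooden strip (420 x 92 x 12 mm, long side along the row). The strip lies on the bench roughly pointing away from the robot. Which letter lies where in the row varies. Origin: centre of the pad's underside; the pad's top is 2 mm higher, 14 mm above the bench.
- pad_c: one of four alike round cork pads, 68 mm across and 2 mm thick, fixed in a straight row 84 mm apart (centre to centre) on a dark wooden strip (420 x 92 x 12 mm, long side along the row). The strip lies on the bench roughly pointing away from the robot. Which letter lies where in the row varies. Origin: centre of the pad's underside; the pad's top is 2 mm higher, 14 mm above the bench.
- pad_d: one of four alike round cork pads, 68 mm across and 2 mm thick, fixed in a straight row 84 mm apart (centre to centre) on a dark wooden strip (420 x 92 x 12 mm, long side along the row). The strip lies on the bench roughly pointing away from the robot. Which letter lies where in the row varies. Origin: centre of the pad's underside; the pad's top is 2 mm higher, 14 mm above the bench.
- stop: end stop: a pale wooden block 24 mm (along the row) x 84 mm x 30 mm high, fixed on the strip 62 mm (centre to centre) past the last pad, at either the near or the far end of the row; its top is 42 mm above the bench. The other end of the strip has a small fixed white dish, 40 mm across, 12 mm high. Origin: centre of the block's underside.
Things that resemble listed ones, but are neither listed nor needed, are in the scene too. Leave any purple or turquoise look-alike of the pot_2 alone.

How it is judged:
By the outcome, as a careful person would: the job done as asked, in the order asked, and still so for the second after the job is handed in, with the robot touching nothing.
It also fails if it takes over 120 s, if anything falls off the work surface, if the arm or the gripper's body presses on something with over 40 N, if the wrist force passes 120 N, or if a joint passes its speed limit or range.

## Robot

A 6-joint arm with a two-finger parallel gripper is mounted at the origin on the work surface. World frame = base frame: x ahead of the robot, y to its left, z up, the work surface at z = 0. Lengths are in m, angles in rad, forces in N, time in s.
With the tool pointing down it reaches from about 0.3 to 1 m from the base axis. Payload 5.1 kg.
Tool frame: the origin (TCP) lies midway between the tips of the shut fingers; the grasp point (between the pads) lies 19 mm behind it (r.pinch_z is the distance from the TCP to the grasp point, in m); z points along the fingers, y is the line along which they close (so a half turn about z gives the same grasp; the last joint's range is limited). The gripper opens to 95 mm and grips with 3 to 60 N. Pads are 20 mm wide; open, the fingers measure 119 mm over their backs; the gripper's body (75 mm by 180 mm) begins 59 mm behind the grasp point.
Start: joints at [-1.285, 0.124, 1.65, -0, 1.367, -0.083], TCP at [0.234, -0.606, 0.215] pointing down, gripper open.
Joint ranges: [-2.61, 2.61], [-1.02, 2.33], [0.03, 2.71], [-1.35, 4.49], [0.32, 2.68], [-2.91, 2.91]. Speed limits (rad/s): [2.57, 2.57, 3.14, 3.14, 3.14, 3.14].

## Interface

Orientations are given as a rotation vector (axis times angle).
In Python, from workcell import sensors, vision, r, finder gives the robot as it stands. The module is installed in compiled form; this text tells all that it offers.
- The arm moves only by the tool send_path, called after "Call:" as name(argument=value, ...), one argument or row to a line, values as JSON. Schema: {"type":"object","properties":{"increments":{"type":"array","items":{"type":"object","properties":{"ax":{"type":"number"},"ay":{"type":"number"},"az":{"type":"number"},"dx":{"type":"number"},"dy":{"type":"number"},"dz":{"type":"number"},"aperture":{"type":"number"}},"additionalProperties":false,"required":["aperture"]},"minItems":1,"maxItems":20},"squeeze":{"type":"number"},"only":{"type":"string"},"quiet":{"type":"boolean"},"lines":{"type":"string"}},"required":["increments"],"additionalProperties":false}. increments is a list of rows, 1 to 20 of them, each an object with the fields ax, ay, az (a rotation vector in normalised numbers (1 is 45 degrees)), dx, dy, dz (the shift in parts of the range, where 1.0 means 75 cm), aperture (the opening from 0.0 (shut) to 1.0 (fully open)); a field left out counts as zero (the opening has to be given); each row is the pose to reach, as a shift and turn from the pose commanded when the call began, along the tool's axes at that moment; what a row does not reach only later rows make up. A row lasts 1/8 s, in which the tool goes at most 0.0625 m and 0.188 rad, less where a joint would pass 70% of its speed; a pose out of reach is approached as far as the arm can. The fingers move at their own pace and stop on an object; squeeze is the grip in N (left out, the last holds). Time passes only in rows, so rows that do not move let the fingers close. The tool returns the time, the measured TCP pose, the force, the opening and the grip force at its end. only (a regular expression) keeps the lines of the reply that match it, lines (a string "A,B") keeps lines A to B, and quiet returns only ok. Shift and turn numbers lie between -1 and 1, and a call with a number outside is refused. Input that does not fit is refused with a message, and nothing moves.
- sensors.get_state(): the state, without advancing time (a new reading comes with each control period).
- vision.grab_frame(name): name is "scene" or "top" or "wrist"; returns the picture (384x512x3 uint8, red, green, blue); there is no depth.
- vision.camera_params(name): a dict with "fx", "fy", "cx", "cy" (pixels), "rvec" (rotation vector, rad) and "tvec" (3), from world to camera coordinates, as OpenCV has them. Camera axes: x right, y down, z forward; pixel columns grow to the right and rows downward; lengths in m; the calibration is good to about 2 mm. A picture is of the moment at which its call begins: read the wrist's pose just before it. camera_params takes no time and is no camera call; for the wrist camera it gives the pose at the moment of the call.
- r.job_done(): hands the job in; it is judged then, once.
Trained networks look in the newest picture that a camera, given by its name, has taken for a name from the list of things; names that differ only in an ending like _2 or _b are one class to them, and where a whole thing is asked for, a point or a joint stands for the part that bears it (a point fixed in the world has none). Each returns a list of dicts, best first, with "confidence" (0 to 1); they miss things now and then, are a little off and sometimes report something else, mostly with a low value. They report only what shows in the picture. A call takes as long as a camera call. They do not tell look-alikes from the thing itself.
- finder.recognise(camera, target): "extent" ([left, top, width, height] in pixels, round what is visible of it).
- finder.tip_of(camera, target): "uv" ([column, row] in pixels: a listed point, or the origin of a listed thing).
The state is a dict: "clock": time; "joint_positions": joint angles; "qd": joint speeds; "tau": joint torques, N m; "eef_pos": TCP position; "tool_rot": TCP orientation; "force": force on the tool from outside, world axes, zero at the start; "torque": the same for the moment, N m; "finger_gap": opening from 0.0 (shut) to 1.0 (fully open); "grip_force": force on a finger pad.
Only numpy, scipy, OpenCV 4.12 (cv2) and the standard library are available. Lean on these libraries where they do the work, as an engineer would, in place of code of your own. Each camera call takes 0.05 s, during which the arm holds its last target. There are 200 camera calls.

## Working session

There is one attempt and no reset: what is moved stays moved. The work goes in short steps, Python scripts to look and compute and a tool call to move; the robot and the scene stay as the last step left them, time stands still between calls to the robot, and variables do not carry over. Pictures are saved under pics/ and viewed, at most 14 in all, crops included, and the job is handed in when it is done.

```bash
mkdir -p pics; python3 - <<'E'
from workcell import sensors, vision, r, finder
import cv2
for n in ("scene","top"):
    im=vision.grab_frame(n); cv2.imwrite(f"pics/{n}0.png",im[:,:,::-1])
    p=vision.camera_params(n);print(n,p)
    for t in ("pot_1","pad_a","stop"):
        print(t,[(round(d["confidence"],2),[round(float(x)) for x in d["extent"]]) for d in finder.recognise(n,t)])
print(r.pinch_z,sensors.get_state())
E
```

```text
scene {'fx': 410.17834975680205, 'fy': 410.17834975680205, 'cx': 260.26756432471717, 'cy': 189.9125476435835, 'rvec': array([ 1.90617458,  1.16192983, -0.61457914]), 'tvec': array([-0.2519068 , -0.22910809,  1.41442941])}
pot_1 [(0.85, [293, 152, 21, 31]), (0.71, [332, 159, 25, 32]), (0.71, [308, 168, 21, 35]), (0.68, [143, 205, 31, 44]), (0.6, [356, 180, 25, 30]), (0.49, [316, 140, 12, 19])]
pad_a [(0.75, [246, 211, 27, 21]), (0.64, [264, 231, 30, 22]), (0.63, [229, 195, 28, 15]), (0.6, [215, 181, 22, 14])]
stop [(0.62, [276, 242, 42, 25])]
top {'fx': 352.687380103978, 'fy': 352.687380103978, 'cx': 258.2810966586557, 'cy': 192.95910277732335, 'rvec': array([ 2.17689356, -2.17626961,  0.12327987]), 'tvec': array([0.00285449, 0.5561612 , 0.70731874])}
pot_1 [(0.92, [169, 174, 33, 25]), (0.9, [106, 262, 20, 18]), (0.84, [129, 129, 35, 31]), (0.8, [366, 173, 41, 35]), (0.63, [127, 175, 31, 28]), (0.62, [392, 241, 26, 21]), (0.56, [160, 214, 28, 26])]
pad_a [(0.85, [266, 231, 35, 33]), (0.7, [264, 190, 28, 36]), (0.63, [261, 117, 26, 28]), (0.59, [259, 155, 33, 28])]
stop [(0.82, [252, 89, 36, 21])]
0.0188 {'clock': 0.4, 'joint_positions': array([-1.28462191e+00,  1.23895293e-01,  1.65048601e+00,  6.41373012e-06,
        1.36751623e+00, -8.25873806e-02]), 'qd': array([-0.00053528,  0.00041173, -0.00352526, -0.00034955, -0.00104149,
       -0.00198536]), 'tau': array([-5.77199135e-04, -4.16926289e+01, -3.59587812e+01,  7.74151739e-02,
        4.47643502e-02, -7.06099490e-05]), 'eef_pos': array([ 0.23425282, -0.60621193,  0.2144844 ]), 'tool_rot': array([-3.08804406e+00, -5.75915462e-01,  3.88465804e-05]), 'force': array([ 0.21576977, -0.2673861 , -0.36907165]), 'torque': array([ 0.00369374,  0.03054054, -0.01802384]), 'grip_force': 0.0, 'finger_gap': 1.003721791387266}
```

```bash
python3 - <<'E'
import cv2,numpy as np
t=cv2.imread("pics/top0.png");s=cv2.imread("pics/scene0.png")
cv2.imwrite("pics/top0z.png",cv2.resize(t[70:300,80:440],None,fx=2.2,fy=2.2,interpolation=3))
cv2.imwrite("pics/scene0z.png",cv2.resize(s[120:290,130:400],None,fx=2.9,fy=2.9,interpolation=3))
E
```

```text
(no output)
```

View pics/top0z.png

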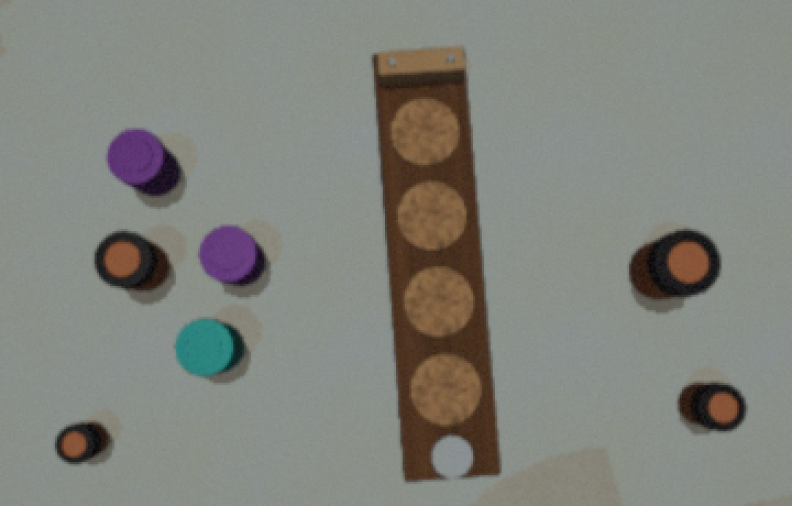

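View pics/scene0z.png

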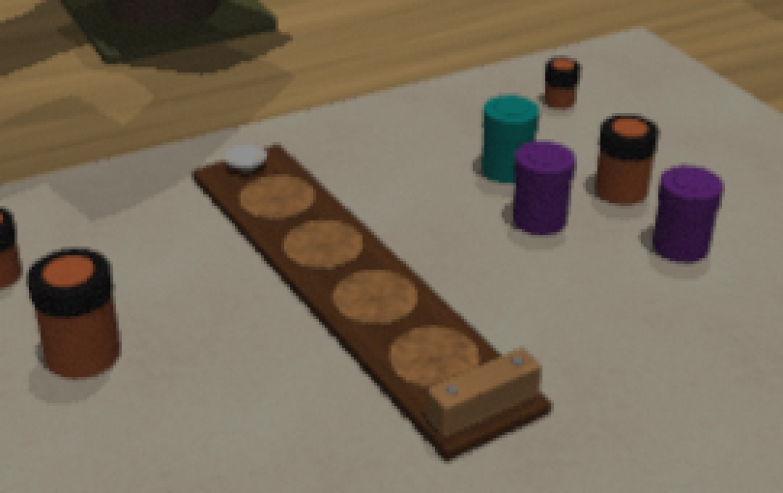

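The top view shows the stop at the far end (crop 420,65) and the dish at the near end (452,456). The brown pots with black lids are at crop (688,262), largest; (123,260), second; (722,407), third; and (75,445), smallest. The purple pots (135,155; 230,254) and the turquoise one (208,346) are look-alikes to leave alone. The enlarged crops confirm the brown dab and black lid on the four to move. Next I'll triangulate the dabs and pads.

```bash
cat > h.py <<'E'
import cv2,numpy as np
from scipy.spatial.transform import Rotation as Ro
from workcell import sensors,vision,r,finder
def K(p): return np.array([[p["fx"],0,p["cx"]],[0,p["fy"],p["cy"]],[0,0,1.]])
def P(p): return K(p)@np.c_[cv2.Rodrigues(np.array(p["rvec"]))[0],p["tvec"]]
def proj(p,X): return cv2.projectPoints(np.float64(X).reshape(-1,3),p["rvec"],p["tvec"],K(p),None)[0][:,0]
def plane(p,uv,z):
    R=cv2.Rodrigues(np.array(p["rvec"]))[0];c=-R.T@p["tvec"]
    d=R.T@np.linalg.inv(K(p))@[*uv,1]; return c+d*(z-c[2])/d[2]
def tri(p1,u1,p2,u2):
    X=cv2.triangulatePoints(P(p1),P(p2),np.float64(u1).reshape(2,1),np.float64(u2).reshape(2,1))[:,0];return X[:3]/X[3]
def blobs(m,a=8):
    n,l,s,c=cv2.connectedComponentsWithStats(m.astype(np.uint8));return [(c[i],s[i,4]) for i in range(1,n) if s[i,4]>=a]
def tool(dx,dy,dz):  # world shift -> tool axes
    return Ro.from_rotvec(sensors.get_state()["tool_rot"]).inv().apply([dx,dy,dz])
E
python3 - <<'E'
from h import *
ims={n:cv2.imread(f"pics/{n}0.png") for n in("top","scene")};cp={n:vision.camera_params(n) for n in ims}
# colours at dabs, bodies, pads
for n,u in(("top",(136,188)),("top",(145,192)),("top",(273,130)),("top",(371,193)),("top",(265,100)),("top",(260,110)),("scene",(154,213)),("scene",(156,237)),("scene",(347,164)),("scene",(280,243))):
    print(n,u,ims[n][u[1],u[0]], cv2.cvtColor(ims[n],40)[u[1],u[0]])
for n in ims:
    h=cv2.cvtColor(ims[n],40).astype(int)
    m=(h[...,0]<14)&(h[...,1]>110)&(h[...,2]>110)
    print(n,"dab",[(c.round(1).tolist(),int(a)) for c,a in blobs(m)])
    m=(h[...,0]<22)&(h[...,1]>80)&(h[...,2]>100)
    print(n,"pad",[(c.round(1).tolist(),int(a)) for c,a in blobs(m,60)])
    print([(round(d["confidence"],2),np.round(d["uv"],1).tolist()) for d in finder.tip_of(n,"pad_a")] if 0 else "")
E
```

```text
top (136, 188) [ 59  89 139] [ 11 147 139]
top (145, 192) [37 33 32] [114  34  37]
top (273, 130) [ 66  97 130] [ 15 126 130]
top (371, 193) [13 29 49] [ 13 187  49]
top (265, 100) [ 74 108 137] [ 16 117 137]
top (260, 110) [28 42 64] [ 12 143  64]
scene (154, 213) [ 42  73 140] [  9 179 140]
scene (156, 237) [24 45 83] [ 11 181  83]
scene (347, 164) [ 41  72 140] [  9 180 140]
scene (280, 243) [ 47  76 108] [ 14 144 108]
top dab [([135.0, 187.3], 179), ([392.4, 188.8], 243), ([408.3, 254.9], 123), ([113.3, 271.5], 83)]
top pad [([60.7, 21.9], 5010), ([371.3, 22.4], 10207), ([481.8, 72.2], 227), ([270.8, 97.4], 352), ([272.7, 129.3], 732), ([19.1, 151.0], 2024), ([494.5, 156.3], 1811), ([275.9, 167.6], 757), ([135.1, 187.3], 196), ([392.6, 188.7], 262), ([18.3, 197.7], 452), ([278.9, 206.5], 780), ([264.6, 334.1], 33435), ([282.2, 246.5], 801), ([408.3, 254.9], 136), ([113.4, 271.3], 89)]

scene dab [([323.7, 141.4], 14), ([346.7, 163.4], 50), ([124.6, 195.4], 50), ([153.1, 212.8], 128)]
scene pad [([271.8, 146.5], 26887), ([70.2, 127.5], 6574), ([7.4, 179.1], 79), ([225.1, 187.4], 283), ([241.1, 203.6], 338), ([153.2, 212.9], 138), ([259.1, 221.8], 405), ([285.9, 245.4], 764), ([394.4, 330.8], 18497), ([19.8, 355.3], 2535)]
```

```bash
python3 - <<'E'
from h import *
t=vision.camera_params("top");s=vision.camera_params("scene")
D={1:((392.4,188.8),(153.1,212.8),.08),2:((135,187.3),(346.7,163.4),.068),3:((408.3,254.9),(124.6,195.4),.056),4:((113.3,271.5),(323.7,141.4),.044)}
for k,(a,b,z) in D.items(): print("pot",k,tri(t,a,s,b).round(4),plane(t,a,z).round(4))
for a,b in (((282.2,246.5),(225.1,187.4)),((278.9,206.5),(241.1,203.6)),((275.9,167.6),(259.1,221.8))): print("pad",tri(t,a,s,b).round(4),plane(t,a,.014).round(4))
X=np.array([plane(t,a,.014) for a in((282.2,246.5),(278.9,206.5),(275.9,167.6),(272.7,129.3))]);print(X.round(4),np.diff(X,axis=0).round(4),np.degrees(np.arctan2(*(X[3]-X[0])[[1,0]])))
print("cup?",plane(t,(270.8,97.4),.042))
q=sensors.get_state();M=Ro.from_rotvec(q["tool_rot"]).as_matrix();print(M.round(4))
p=q["eef_pos"]
for k,(a,b,z) in D.items():
    g=tri(t,a,s,b);print(k,"shift to above: ",(M.T@(np.array([g[0],g[1],.215])-p)).round(4))
w=vision.camera_params("wrist");R=cv2.Rodrigues(w["rvec"])[0];print("wrist cam at",-R.T@w["tvec"],"axes",R.round(2).tolist(),w["fx"])
E
```

```text
pot 1 [ 0.559  -0.2579  0.0808] [ 0.5593 -0.2575  0.08  ]
pot 2 [0.5623 0.2442 0.0688] [0.5631 0.2456 0.068 ]
pot 3 [ 0.4302 -0.2938  0.057 ] [ 0.4304 -0.2936  0.056 ]
pot 4 [0.3974 0.2891 0.0457] [0.3978 0.2908 0.044 ]
pad [ 0.4445 -0.0481  0.0132] [ 0.4449 -0.0472  0.014 ]
pad [ 0.5284 -0.0417  0.0135] [ 0.5288 -0.0408  0.014 ]
pad [ 0.6119 -0.0354  0.0136] [ 0.6121 -0.0349  0.014 ]
[[ 0.4449 -0.0472  0.014 ]
 [ 0.5288 -0.0408  0.014 ]
 [ 0.6121 -0.0349  0.014 ]
 [ 0.696  -0.0284  0.014 ]] [[0.0838 0.0064 0.    ]
 [0.0833 0.0059 0.    ]
 [0.0839 0.0065 0.    ]] 4.278463183568681
cup? [ 0.75657505 -0.02318166  0.042     ]
[[ 9.328e-01  3.605e-01 -1.000e-04]
 [ 3.605e-01 -9.328e-01  3.000e-04]
 [ 0.000e+00 -3.000e-04 -1.000e+00]]
1 shift to above:  [ 4.284e-01 -2.079e-01 -4.000e-04]
2 shift to above:  [ 6.125e-01 -6.750e-01 -3.000e-04]
3 shift to above:  [ 0.2954 -0.2208 -0.0004]
4 shift to above:  [ 4.749e-01 -7.763e-01 -3.000e-04]
wrist cam at [ 0.31126463 -0.57609768  0.38574053] axes [[0.36, -0.93, -0.0], [-0.89, -0.34, 0.29], [-0.27, -0.1, -0.96]] 277.69040075273904
```

The rows are not in the units I measure in: shifts go in shares of 75 cm and turns go in shares of 45 degrees. I convert before sending: 0.4284 m / 0.75 = 0.5712, -0.2079 m / 0.75 = -0.2772, 0.295 rad / 0.7854 = 0.3756.

Call:
send_path(
  increments=[
    {"az": 0.1273, "dx": 0.0667, "dy": -0.032, "aperture": 1},
    {"az": 0.3756, "dx": 0.5712, "dy": -0.2772, "aperture": 1},
    {"az": 0.3756, "dx": 0.5712, "dy": -0.2772, "aperture": 1},
    {"az": 0.3756, "dx": 0.5712, "dy": -0.2772, "aperture": 1},
    {"az": 0.3756, "dx": 0.5712, "dy": -0.2772, "aperture": 1},
    {"az": 0.3756, "dx": 0.5712, "dy": -0.2772, "aperture": 1},
    {"az": 0.3756, "dx": 0.5712, "dy": -0.2772, "aperture": 1},
    {"az": 0.3756, "dx": 0.5712, "dy": -0.2772, "aperture": 1},
    {"az": 0.3756, "dx": 0.5712, "dy": -0.2772, "aperture": 1},
    {"az": 0.3756, "dx": 0.5712, "dy": -0.2772, "aperture": 1},
    {"az": 0.3756, "dx": 0.5712, "dy": -0.2772, "aperture": 1},
  ],
  squeeze=15,
)

```text
clock: 1.78
eef_pos: [0.5582, -0.259, 0.2146]
tool_rot: [3.139, 0.113, -0.0]
force: [0.3, -0.6, -0.2]
finger_gap: 0.999
grip_force: 0.0
```

```bash
python3 - <<'E'
from h import *
q=sensors.get_state();print(q["eef_pos"],q["tool_rot"])
w=vision.camera_params("wrist");im=vision.grab_frame("wrist");cv2.imwrite("pics/w1.png",im[:,:,::-1])
h=cv2.cvtColor(im,cv2.COLOR_RGB2HSV).astype(int);m=(h[...,0]<14)&(h[...,1]>110)&(h[...,2]>110)
for c,a in blobs(m,100): print(c,a,plane(w,c,.08))
print("expected",proj(w,[.559,-.258,.08]))
E
```

```text
[ 0.55817752 -0.25897265  0.21462373] [ 3.13945220e+00  1.13244497e-01 -3.80351878e-04]
[254.73385519 179.53816047] 511 [ 0.56145282 -0.25575427  0.08      ]
expected [[256.55212744 181.75435813]]
```

View pics/w1.png

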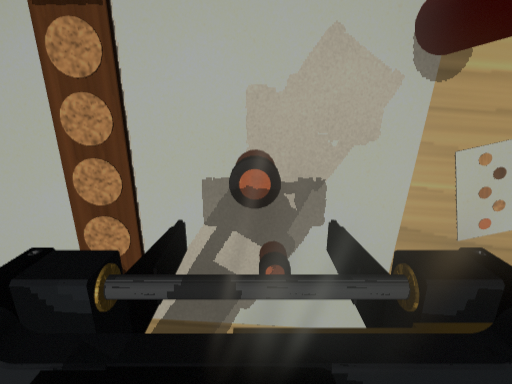

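The wrist picture shows pot_1's lid at (255,180), pot_3 below it at (273,265), and the pads on the left. It agrees with the triangulation to about 2 mm, so I'll descend and grip the lid.

To row units: 0.1636 m / 0.75 = 0.2181, -0.0015 m / 0.75 = -0.002.

Call:
send_path(
  increments=[
    {"dx": 0.0027, "dy": -0.002, "dz": 0.0667, "aperture": 1},
    {"dx": 0.0027, "dy": -0.002, "dz": 0.1467, "aperture": 1},
    {"dx": 0.0027, "dy": -0.002, "dz": 0.2, "aperture": 1},
    {"dx": 0.0027, "dy": -0.002, "dz": 0.2181, "aperture": 1},
    {"dx": 0.0027, "dy": -0.002, "dz": 0.2181, "aperture": 1},
    {"dx": 0.0027, "dy": -0.002, "dz": 0.2181, "aperture": 0.5},
    {"dx": 0.0027, "dy": -0.002, "dz": 0.2181, "aperture": 0.5},
    {"dx": 0.0027, "dy": -0.002, "dz": 0.2181, "aperture": 0.5},
    {"dx": 0.0027, "dy": -0.002, "dz": 0.2181, "aperture": 0.5},
    {"dx": 0.0027, "dy": -0.002, "dz": 0.2181, "aperture": 0.5},
  ],
  squeeze=20,
)

```text
clock: 3.08
eef_pos: [0.5611, -0.2564, 0.0516]
tool_rot: [3.139, 0.116, 0.001]
force: [-0.0, 0.3, 2.2]
finger_gap: 0.628
grip_force: 20.0
```

Call:
send_path(
  increments=[
    {"aperture": 0.5},
    {"dz": -0.04, "aperture": 0.5},
    {"dz": -0.1067, "aperture": 0.5},
    {"dz": -0.1067, "aperture": 0.5},
  ],
)

```text
clock: 3.58
eef_pos: [0.5634, -0.2577, 0.1356]
tool_rot: [3.135, 0.116, 0.012]
force: [-0.1, 0.6, -1.6]
finger_gap: 0.627
grip_force: 20.0
```

```bash
python3 - <<'E'
from h import *
q=sensors.get_state();p=q["eef_pos"];print(p,q["tool_rot"])
w=vision.camera_params("wrist");im=vision.grab_frame("wrist")
h=cv2.cvtColor(im,cv2.COLOR_RGB2HSV).astype(int);m=(h[...,0]<14)&(h[...,1]>110)&(h[...,2]>110)
for c,a in blobs(m,100): print(c,a,plane(w,c,p[2]+.029))
E
```

```text
[ 0.56343609 -0.25770388  0.1356298 ] [3.13498124 0.11576444 0.01152451]
```

To row units: -0.2184 m / 0.75 = -0.2912, 0.1488 m / 0.75 = 0.1984.

Call:
send_path(
  increments=[
    {"dx": 0.0133, "dy": -0.02, "aperture": 0.5},
    {"dx": 0.0467, "dy": -0.0667, "aperture": 0.5},
    {"dx": 0.0867, "dy": -0.1267, "aperture": 0.5},
    {"dx": 0.1267, "dy": -0.1867, "aperture": 0.5},
    {"dx": 0.16, "dy": -0.24, "aperture": 0.5},
    {"dx": 0.1867, "dy": -0.2733, "aperture": 0.5},
    {"dx": 0.1984, "dy": -0.2912, "aperture": 0.5},
    {"dx": 0.1984, "dy": -0.2912, "aperture": 0.5},
    {"dx": 0.1984, "dy": -0.2912, "aperture": 0.5},
    {"dx": 0.1984, "dy": -0.2912, "aperture": 0.5},
  ],
)

```text
clock: 4.88
eef_pos: [0.6926, -0.0287, 0.131]
tool_rot: [3.139, 0.113, -0.001]
force: [0.0, -0.1, -2.6]
finger_gap: 0.627
grip_force: 20.0
```

```bash
python3 - <<'E'
from h import *
q=sensors.get_state();p=q["eef_pos"];print(p,q["tool_rot"],tool(*(np.array([.696,-.029,.0665])-p)))
E
```

```text
[ 0.69261678 -0.02868279  0.13097778] [ 3.13943939e+00  1.13446554e-01 -5.50817411e-04] [0.00337434 0.00055468 0.06447664]
```

To row units: 0.0645 m / 0.75 = 0.086, 0.0635 m / 0.75 = 0.0847.

Call:
send_path(
  increments=[
    {"dx": 0.0045, "dy": 0.0007, "dz": 0.0267, "aperture": 0.5},
    {"dx": 0.0045, "dy": 0.0007, "dz": 0.06, "aperture": 0.5},
    {"dx": 0.0045, "dy": 0.0007, "dz": 0.0773, "aperture": 0.5},
    {"dx": 0.0045, "dy": 0.0007, "dz": 0.0847, "aperture": 0.5},
    {"dx": 0.0045, "dy": 0.0007, "dz": 0.086, "aperture": 0.5},
    {"dx": 0.0045, "dy": 0.0007, "dz": 0.086, "aperture": 0.5},
    {"dx": 0.0045, "dy": 0.0007, "dz": 0.086, "aperture": 0.5},
  ],
)

```text
clock: 5.75
eef_pos: [0.6971, -0.0278, 0.0675]
tool_rot: [3.139, 0.116, 0.002]
force: [-0.0, 0.6, -2.8]
finger_gap: 0.627
grip_force: 20.0
```

To row units: 0.0025 m / 0.75 = 0.0033, -0.0012 m / 0.75 = -0.0016.

Call:
send_path(
  increments=[
    {"dx": -0.0016, "dy": 0.0015, "aperture": 0.5},
    {"dx": -0.0016, "dy": 0.0015, "dz": 0.002, "aperture": 0.5},
    {"dx": -0.0016, "dy": 0.0015, "dz": 0.0033, "aperture": 0.5},
    {"dx": -0.0016, "dy": 0.0015, "dz": 0.0033, "aperture": 0.5},
    {"dx": -0.0016, "dy": 0.0015, "dz": 0.0033, "aperture": 0.5},
  ],
)

```text
clock: 6.38
eef_pos: [0.6959, -0.0291, 0.0656]
tool_rot: [3.139, 0.116, 0.001]
force: [-3.6, -0.1, 5.9]
finger_gap: 0.623
grip_force: 20.0
```

To row units: -0.2826 m / 0.75 = -0.3768, -0.28 m / 0.75 = -0.3733.

Call:
send_path(
  increments=[
    {"aperture": 0.8},
    {"aperture": 0.8},
    {"aperture": 0.8},
    {"dz": -0.04, "aperture": 0.8},
    {"dz": -0.1067, "aperture": 0.8},
    {"dz": -0.1733, "aperture": 0.8},
    {"dx": -0.1467, "dy": -0.3733, "dz": -0.1733, "aperture": 0.8},
    {"dx": -0.1507, "dy": -0.3768, "dz": -0.1733, "aperture": 0.8},
    {"dx": -0.1507, "dy": -0.3768, "dz": -0.1733, "aperture": 0.8},
    {"dx": -0.1507, "dy": -0.3768, "dz": -0.1733, "aperture": 0.8},
    {"dx": -0.1507, "dy": -0.3768, "dz": -0.1733, "aperture": 0.8},
    {"dx": -0.1507, "dy": -0.3768, "dz": -0.1733, "aperture": 0.8},
    {"dx": -0.1507, "dy": -0.3768, "dz": -0.1733, "aperture": 0.8},
    {"dx": -0.1507, "dy": -0.3768, "dz": -0.1733, "aperture": 0.8},
  ],
  squeeze=20,
)

```text
clock: 8.12
eef_pos: [0.5626, 0.2434, 0.1939]
tool_rot: [3.139, 0.113, -0.0]
force: [-0.7, 0.3, -0.5]
finger_gap: 0.799
grip_force: 0.0
```

```bash
cat > look.py <<'E'
import sys
from h import *
z=float(sys.argv[1]);q=sensors.get_state();p=q["eef_pos"];print(p,q["tool_rot"])
w=vision.camera_params("wrist");im=vision.grab_frame("wrist");cv2.imwrite(f"pics/{sys.argv[2]}.png",im[:,:,::-1])
h=cv2.cvtColor(im,cv2.COLOR_RGB2HSV).astype(int);m=(h[...,0]<14)&(h[...,1]>110)&(h[...,2]>90)
for c,a in blobs(m,80):
    X=plane(w,c,z); print(c.round(1),a,X.round(4),"tool shift",tool(*(X-p)).round(4))
t=vision.camera_params("top");im=vision.grab_frame("top");cv2.imwrite(f"pics/{sys.argv[2]}t.png",im[:,:,::-1])
h=cv2.cvtColor(im,40+1).astype(int);m=(h[...,0]<14)&(h[...,1]>110)&(h[...,2]>110)
for c,a in blobs(m): print("top",c.round(1),a,plane(t,c,z).round(4),plane(t,c,.094).round(4))
E
python3 look.py .068 w2
```

```text
[0.56255435 0.24335599 0.1939352 ] [ 3.13929391e+00  1.13084428e-01 -1.25342577e-05]
[253.7 186.3] 577 [0.5603 0.2473 0.068 ] tool shift [-0.0019 -0.0041  0.1259]
top [275.8 118.7] 255 [ 0.7024 -0.0318  0.068 ] [ 0.6941 -0.0301  0.094 ]
top [408.2 254.9] 133 [ 0.4313 -0.2883  0.068 ] [ 0.4333 -0.277   0.094 ]
top [113.3 271.4] 87 [0.4009 0.2814 0.068 ] [0.404  0.2713 0.094 ]
```

View pics/w2.png

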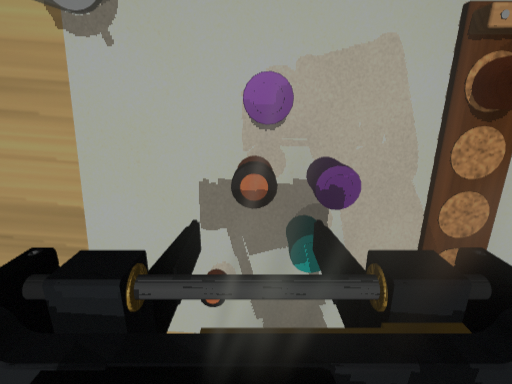

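The wrist picture shows pot_2, the brown one with a black lid, at (254,186). The purple pots at (268,97) and (337,186) and the turquoise one at (303,250) are clear of the fingers. Descending to grip it.

To row units: 0.155 m / 0.75 = 0.2067, -0.002 m / 0.75 = -0.0027.

Call:
send_path(
  increments=[
    {"dy": -0.0027, "dz": 0.0667, "aperture": 0.8},
    {"dy": -0.0027, "dz": 0.1333, "aperture": 0.8},
    {"dy": -0.0027, "dz": 0.1867, "aperture": 0.8},
    {"dy": -0.0027, "dz": 0.2067, "aperture": 0.8},
    {"dy": -0.0027, "dz": 0.2067, "aperture": 0.8},
    {"dy": -0.0027, "dz": 0.2067, "aperture": 0.4},
    {"dy": -0.0027, "dz": 0.2067, "aperture": 0.4},
    {"dy": -0.0027, "dz": 0.2067, "aperture": 0.4},
    {"dy": -0.0027, "dz": 0.2067, "aperture": 0.4},
    {"dy": -0.0027, "dz": 0.2067, "aperture": 0.4},
  ],
  squeeze=20,
)

```text
clock: 9.48
eef_pos: [0.5627, 0.2468, 0.0405]
tool_rot: [-3.139, -0.116, -0.003]
force: [-0.5, -1.0, 5.8]
finger_gap: 0.542
grip_force: 20.0
```

Call:
send_path(
  increments=[
    {"aperture": 0.4},
    {"dz": -0.04, "aperture": 0.4},
    {"dz": -0.1067, "aperture": 0.4},
    {"dz": -0.1733, "aperture": 0.4},
    {"dz": -0.1733, "aperture": 0.4},
    {"dz": -0.1733, "aperture": 0.4},
  ],
)

```text
clock: 10.22
eef_pos: [0.5606, 0.2463, 0.1671]
tool_rot: [3.139, 0.116, -0.004]
force: [1.0, 0.1, -2.8]
finger_gap: 0.543
grip_force: 20.0
```

To row units: 0.283 m / 0.75 = 0.3773, 0.04 m / 0.75 = 0.0533.

Call:
send_path(
  increments=[
    {"dx": 0.0027, "dy": 0.0267, "aperture": 0.4},
    {"dx": 0.0093, "dy": 0.0867, "aperture": 0.4},
    {"dx": 0.0173, "dy": 0.16, "aperture": 0.4},
    {"dx": 0.0253, "dy": 0.2333, "aperture": 0.4},
    {"dx": 0.0333, "dy": 0.3067, "aperture": 0.4},
    {"dx": 0.0387, "dy": 0.36, "aperture": 0.4},
    {"dx": 0.0405, "dy": 0.3773, "aperture": 0.4},
    {"dx": 0.0405, "dy": 0.3773, "aperture": 0.4},
    {"dx": 0.0405, "dy": 0.3773, "aperture": 0.4},
    {"dx": 0.0405, "dy": 0.3773, "dz": 0.0533, "aperture": 0.4},
    {"dx": 0.0405, "dy": 0.3773, "dz": 0.1067, "aperture": 0.4},
    {"dx": 0.0405, "dy": 0.3773, "dz": 0.1333, "aperture": 0.4},
    {"dx": 0.0405, "dy": 0.3773, "dz": 0.1333, "aperture": 0.4},
    {"dx": 0.0405, "dy": 0.3773, "dz": 0.1333, "aperture": 0.4},
  ],
)

```text
clock: 11.98
eef_pos: [0.6143, -0.0332, 0.071]
tool_rot: [3.139, 0.117, 0.005]
force: [0.3, 0.5, -1.8]
finger_gap: 0.542
grip_force: 20.0
```

To row units: 0.015 m / 0.75 = 0.02, -0.0026 m / 0.75 = -0.0035.

Call:
send_path(
  increments=[
    {"dx": -0.0035, "dy": 0.0004, "dz": 0.008, "aperture": 0.4},
    {"dx": -0.0035, "dy": 0.0004, "dz": 0.0167, "aperture": 0.4},
    {"dx": -0.0035, "dy": 0.0004, "dz": 0.0193, "aperture": 0.4},
    {"dx": -0.0035, "dy": 0.0004, "dz": 0.02, "aperture": 0.4},
    {"dx": -0.0035, "dy": 0.0004, "dz": 0.02, "aperture": 0.4},
  ],
)

```text
clock: 12.6
eef_pos: [0.6105, -0.034, 0.0545]
tool_rot: [3.139, 0.116, 0.0]
force: [-1.3, -0.1, 1.7]
finger_gap: 0.541
grip_force: 20.0
```

To row units: 0.2456 m / 0.75 = 0.3275, -0.1991 m / 0.75 = -0.2655.

Call:
send_path(
  increments=[
    {"aperture": 0.75},
    {"aperture": 0.75},
    {"aperture": 0.75},
    {"dz": -0.04, "aperture": 0.75},
    {"dz": -0.1067, "aperture": 0.75},
    {"dz": -0.1867, "aperture": 0.75},
    {"dx": -0.2533, "dy": 0.3133, "dz": -0.1867, "aperture": 0.75},
    {"dx": -0.2655, "dy": 0.3275, "dz": -0.1867, "aperture": 0.75},
    {"dx": -0.2655, "dy": 0.3275, "dz": -0.1867, "aperture": 0.75},
    {"dx": -0.2655, "dy": 0.3275, "dz": -0.1867, "aperture": 0.75},
    {"dx": -0.2655, "dy": 0.3275, "dz": -0.1867, "aperture": 0.75},
    {"dx": -0.2655, "dy": 0.3275, "dz": -0.1867, "aperture": 0.75},
    {"dx": -0.2655, "dy": 0.3275, "dz": -0.1867, "aperture": 0.75},
    {"dx": -0.2655, "dy": 0.3275, "dz": -0.1867, "aperture": 0.75},
    {"dx": -0.2655, "dy": 0.3275, "dz": -0.1867, "aperture": 0.75},
  ],
  squeeze=20,
)

```text
clock: 14.48
eef_pos: [0.4307, -0.2924, 0.194]
tool_rot: [-3.139, -0.12, 0.0]
force: [-0.3, 0.4, 0.5]
finger_gap: 0.751
grip_force: 0.0
```

```bash
python3 look.py .056 w3; python3 - <<'E'
from h import *
t=vision.camera_params("top");im=cv2.imread("pics/w3t.png");h=cv2.cvtColor(im,40).astype(int);m=(h[...,0]<14)&(h[...,1]>110)&(h[...,2]>110)
for c,a in blobs(m): print(c.round(1),"z.082",plane(t,c,.082).round(4))
cv2.imwrite("pics/w3z.png",cv2.resize(im[70:300,80:440],None,fx=2.2,fy=2.2,interpolation=3))
E
```

```text
[ 0.43070981 -0.29242115  0.19395869] [-3.13908294e+00 -1.19522620e-01  9.61693094e-05]
[503.4  98.2] 152 [ 0.541  -0.5441  0.056 ] tool shift [0.0909 0.2593 0.1379]
[502.4 138. ] 145 [ 0.5004 -0.5568  0.056 ] tool shift [0.0495 0.2689 0.1379]
[257.3 182.7] 284 [ 0.4296 -0.2924  0.056 ] tool shift [-0.0011 -0.      0.138 ]
top [275.9 118.8] 247 [ 0.706  -0.0327  0.056 ] [ 0.6939 -0.0302  0.094 ]
top [278.3 162.4] 186 [ 0.6156 -0.0372  0.056 ] [ 0.6084 -0.0345  0.094 ]
top [408.1 252.6] 64 [ 0.4349 -0.2934  0.056 ] [ 0.4375 -0.2768  0.094 ]
top [113.3 271.5] 83 [0.3993 0.2861 0.056 ] [0.4038 0.2714 0.094 ]
[275.9 118.8] z.082 [ 0.6977 -0.031   0.082 ]
[278.3 162.4] z.082 [ 0.6107 -0.0353  0.082 ]
[408.1 252.6] z.082 [ 0.4367 -0.2821  0.082 ]
[113.3 271.5] z.082 [0.4024 0.276  0.082 ]
```

View pics/w3z.png

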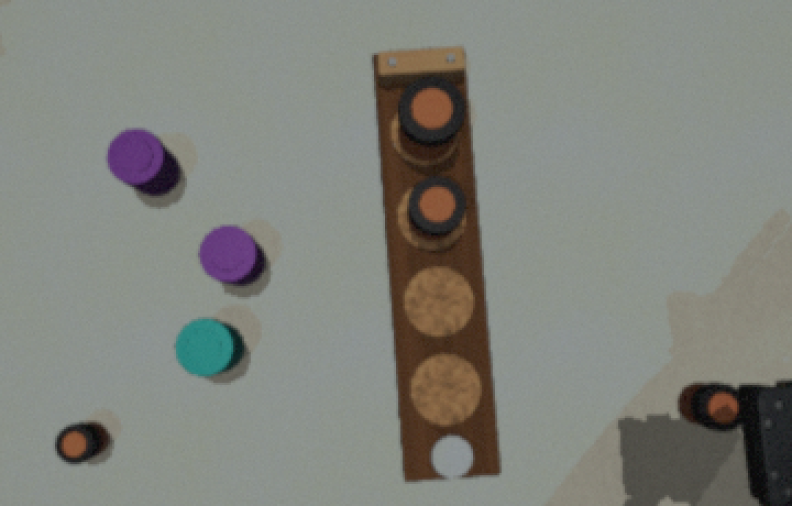

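The picture shows pot_1 at crop (432,108) and pot_2 at (437,204), upright on the two far pads and within 1.5–2.5 mm of centre. Next is pot_3.

To row units: 0.166 m / 0.75 = 0.2213, -0.0005 m / 0.75 = -0.0007.

Call:
send_path(
  increments=[
    {"dx": -0.0007, "dy": 0.0007, "dz": 0.0667, "aperture": 0.75},
    {"dx": -0.0007, "dy": 0.0007, "dz": 0.1333, "aperture": 0.75},
    {"dx": -0.0007, "dy": 0.0007, "dz": 0.2, "aperture": 0.75},
    {"dx": -0.0007, "dy": 0.0007, "dz": 0.2213, "aperture": 0.75},
    {"dx": -0.0007, "dy": 0.0007, "dz": 0.2213, "aperture": 0.75},
    {"dx": -0.0007, "dy": 0.0007, "dz": 0.2213, "aperture": 0.3},
    {"dx": -0.0007, "dy": 0.0007, "dz": 0.2213, "aperture": 0.3},
    {"dx": -0.0007, "dy": 0.0007, "dz": 0.2213, "aperture": 0.3},
    {"dx": -0.0007, "dy": 0.0007, "dz": 0.2213, "aperture": 0.3},
    {"dx": -0.0007, "dy": 0.0007, "dz": 0.2213, "aperture": 0.3},
  ],
  squeeze=20,
)

```text
clock: 15.82
eef_pos: [0.4301, -0.2944, 0.0292]
tool_rot: [3.139, 0.116, 0.002]
force: [-1.8, 1.3, 6.1]
finger_gap: 0.461
grip_force: 20.0
```

Call:
send_path(
  increments=[
    {"aperture": 0.3},
    {"dz": -0.04, "aperture": 0.3},
    {"dz": -0.1067, "aperture": 0.3},
    {"dz": -0.16, "aperture": 0.3},
    {"dz": -0.16, "aperture": 0.3},
    {"dz": -0.16, "aperture": 0.3},
  ],
)

```text
clock: 16.58
eef_pos: [0.4288, -0.2936, 0.1468]
tool_rot: [-3.138, -0.116, 0.002]
force: [-0.2, 0.3, -2.3]
finger_gap: 0.461
grip_force: 20.0
```

To row units: -0.2443 m / 0.75 = -0.3257, 0.1182 m / 0.75 = 0.1576.

Call:
send_path(
  increments=[
    {"dx": 0.0107, "dy": -0.0227, "aperture": 0.3},
    {"dx": 0.0347, "dy": -0.0733, "aperture": 0.3},
    {"dx": 0.0667, "dy": -0.14, "aperture": 0.3},
    {"dx": 0.1, "dy": -0.2067, "aperture": 0.3},
    {"dx": 0.1333, "dy": -0.2733, "aperture": 0.3},
    {"dx": 0.152, "dy": -0.3133, "aperture": 0.3},
    {"dx": 0.1576, "dy": -0.3257, "aperture": 0.3},
    {"dx": 0.1576, "dy": -0.3257, "aperture": 0.3},
    {"dx": 0.1576, "dy": -0.3257, "aperture": 0.3},
    {"dx": 0.1576, "dy": -0.3257, "dz": 0.0533, "aperture": 0.3},
    {"dx": 0.1576, "dy": -0.3257, "dz": 0.1, "aperture": 0.3},
    {"dx": 0.1576, "dy": -0.3257, "dz": 0.12, "aperture": 0.3},
    {"dx": 0.1576, "dy": -0.3257, "dz": 0.12, "aperture": 0.3},
    {"dx": 0.1576, "dy": -0.3257, "dz": 0.12, "aperture": 0.3},
  ],
)

```text
clock: 18.32
eef_pos: [0.5306, -0.0423, 0.0597]
tool_rot: [3.139, 0.115, 0.004]
force: [-0.1, 1.2, -1.1]
finger_gap: 0.454
grip_force: 20.0
```

To row units: 0.0155 m / 0.75 = 0.0207, -0.001 m / 0.75 = -0.0013.

Call:
send_path(
  increments=[
    {"dx": -0.0013, "dy": -0.0013, "dz": 0.008, "aperture": 0.3},
    {"dx": -0.0013, "dy": -0.0013, "dz": 0.0167, "aperture": 0.3},
    {"dx": -0.0013, "dy": -0.0013, "dz": 0.02, "aperture": 0.3},
    {"dx": -0.0013, "dy": -0.0013, "dz": 0.0207, "aperture": 0.3},
    {"dx": -0.0013, "dy": -0.0013, "dz": 0.0207, "aperture": 0.3},
  ],
)

```text
clock: 18.95
eef_pos: [0.5281, -0.0406, 0.0433]
tool_rot: [-3.139, -0.116, 0.002]
force: [-2.9, -0.1, 5.0]
finger_gap: 0.461
grip_force: 20.0
```

To row units: -0.3393 m / 0.75 = -0.4524, -0.14 m / 0.75 = -0.1867.

Call:
send_path(
  increments=[
    {"aperture": 0.65},
    {"aperture": 0.65},
    {"aperture": 0.65},
    {"dz": -0.04, "aperture": 0.65},
    {"dz": -0.1067, "aperture": 0.65},
    {"dz": -0.1867, "aperture": 0.65},
    {"dx": -0.1333, "dy": -0.44, "dz": -0.1867, "aperture": 0.65},
    {"dx": -0.1409, "dy": -0.4524, "dz": -0.1867, "aperture": 0.65},
    {"dx": -0.1409, "dy": -0.4524, "dz": -0.1867, "aperture": 0.65},
    {"dx": -0.1409, "dy": -0.4524, "dz": -0.1867, "aperture": 0.65},
    {"dx": -0.1409, "dy": -0.4524, "dz": -0.1867, "aperture": 0.65},
    {"dx": -0.1409, "dy": -0.4524, "dz": -0.1867, "aperture": 0.65},
    {"dx": -0.1409, "dy": -0.4524, "dz": -0.1867, "aperture": 0.65},
    {"dx": -0.1409, "dy": -0.4524, "dz": -0.1867, "aperture": 0.65},
    {"dx": -0.1409, "dy": -0.4524, "dz": -0.1867, "aperture": 0.65},
    {"dx": -0.1409, "dy": -0.4524, "dz": -0.1867, "aperture": 0.65},
  ],
  squeeze=20,
)

```text
clock: 20.95
eef_pos: [0.3984, 0.2888, 0.1825]
tool_rot: [3.139, 0.113, 0.0]
force: [-0.0, -0.0, 0.4]
finger_gap: 0.652
grip_force: 0.0
```

```bash
python3 look.py .044 w4; python3 - <<'E'
from h import *
t=vision.camera_params("top");im=cv2.imread("pics/w4t.png");h=cv2.cvtColor(im,40).astype(int);m=(h[...,0]<14)&(h[...,1]>110)&(h[...,2]>110)
for c,a in blobs(m): print(c.round(1),"z.070",plane(t,c,.070).round(4))
E
```

```text
[0.39836324 0.28883853 0.18250779] [3.13944111e+00 1.12915702e-01 1.02978428e-05]
[253.9 183.7] 220 [0.3956 0.2927 0.044 ] tool shift [-0.0025 -0.004   0.1385]
top [275.9 118.8] 247 [ 0.7099 -0.0335  0.044 ] [ 0.694  -0.0303  0.094 ]
top [278.3 162.3] 186 [ 0.618  -0.0381  0.044 ] [ 0.6085 -0.0345  0.094 ]
top [281.3 205.2] 133 [ 0.5297 -0.0435  0.044 ] [ 0.5264 -0.0396  0.094 ]
top [115.4 270.6] 38 [0.3996 0.2866 0.044 ] [0.4054 0.2675 0.094 ]
[275.9 118.8] z.070 [ 0.7016 -0.0318  0.07  ]
[278.3 162.3] z.070 [ 0.6131 -0.0362  0.07  ]
[281.3 205.2] z.070 [ 0.528  -0.0415  0.07  ]
[115.4 270.6] z.070 [0.4026 0.2766 0.07  ]
```

View pics/w4.png

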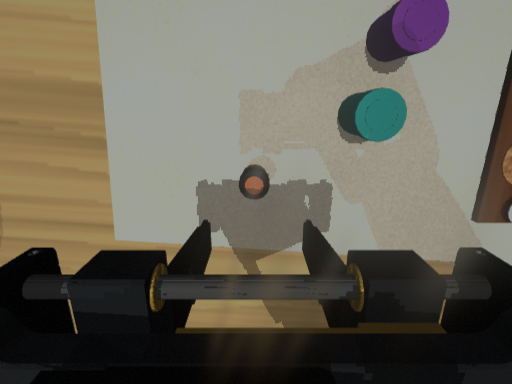

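The picture shows pot_4's lid at (254,183), with the turquoise pot (374,115) well clear. pot_3 sits within 1 mm of its pad's centre.

To row units: 0.1655 m / 0.75 = 0.2207, -0.002 m / 0.75 = -0.0027.

Call:
send_path(
  increments=[
    {"dx": -0.0013, "dy": -0.0027, "dz": 0.0667, "aperture": 0.65},
    {"dx": -0.0013, "dy": -0.0027, "dz": 0.1333, "aperture": 0.65},
    {"dx": -0.0013, "dy": -0.0027, "dz": 0.2, "aperture": 0.65},
    {"dx": -0.0013, "dy": -0.0027, "dz": 0.2207, "aperture": 0.65},
    {"dx": -0.0013, "dy": -0.0027, "dz": 0.2207, "aperture": 0.65},
    {"dx": -0.0013, "dy": -0.0027, "dz": 0.2207, "aperture": 0.2},
    {"dx": -0.0013, "dy": -0.0027, "dz": 0.2207, "aperture": 0.2},
    {"dx": -0.0013, "dy": -0.0027, "dz": 0.2207, "aperture": 0.2},
    {"dx": -0.0013, "dy": -0.0027, "dz": 0.2207, "aperture": 0.2},
    {"dx": -0.0013, "dy": -0.0027, "dz": 0.2207, "aperture": 0.2},
  ],
  squeeze=20,
)

```text
clock: 22.3
eef_pos: [0.3975, 0.2921, 0.0183]
tool_rot: [-3.139, -0.116, -0.002]
force: [-0.2, -0.7, 5.4]
finger_gap: 0.375
grip_force: 20.0
```

Call:
send_path(
  increments=[
    {"aperture": 0.2},
    {"dz": -0.04, "aperture": 0.2},
    {"dz": -0.1067, "aperture": 0.2},
    {"dz": -0.16, "aperture": 0.2},
    {"dz": -0.16, "aperture": 0.2},
    {"dz": -0.16, "aperture": 0.2},
  ],
)

```text
clock: 23.05
eef_pos: [0.3959, 0.2913, 0.1358]
tool_rot: [3.139, 0.116, -0.003]
force: [0.2, 0.5, -0.8]
finger_gap: 0.373
grip_force: 20.0
```

To row units: 0.34 m / 0.75 = 0.4533, 0.0237 m / 0.75 = 0.0316.

Call:
send_path(
  increments=[
    {"dx": 0.0013, "dy": 0.0267, "aperture": 0.2},
    {"dx": 0.0053, "dy": 0.0867, "aperture": 0.2},
    {"dx": 0.0107, "dy": 0.16, "aperture": 0.2},
    {"dx": 0.016, "dy": 0.2333, "aperture": 0.2},
    {"dx": 0.0213, "dy": 0.3067, "aperture": 0.2},
    {"dx": 0.0267, "dy": 0.38, "aperture": 0.2},
    {"dx": 0.0307, "dy": 0.4333, "aperture": 0.2},
    {"dx": 0.0316, "dy": 0.4533, "aperture": 0.2},
    {"dx": 0.0316, "dy": 0.4533, "aperture": 0.2},
    {"dx": 0.0316, "dy": 0.4533, "aperture": 0.2},
    {"dx": 0.0316, "dy": 0.4533, "dz": 0.0533, "aperture": 0.2},
    {"dx": 0.0316, "dy": 0.4533, "dz": 0.1, "aperture": 0.2},
    {"dx": 0.0316, "dy": 0.4533, "dz": 0.12, "aperture": 0.2},
    {"dx": 0.0316, "dy": 0.4533, "dz": 0.12, "aperture": 0.2},
    {"dx": 0.0316, "dy": 0.4533, "dz": 0.12, "aperture": 0.2},
  ],
)

```text
clock: 24.92
eef_pos: [0.4466, -0.0455, 0.0486]
tool_rot: [3.139, 0.117, 0.004]
force: [-0.0, 0.4, -0.7]
finger_gap: 0.374
grip_force: 20.0
```

To row units: 0.0155 m / 0.75 = 0.0207, 0.015 m / 0.75 = 0.02.

Call:
send_path(
  increments=[
    {"dx": -0.0013, "dy": 0.0004, "dz": 0.008, "aperture": 0.2},
    {"dx": -0.0013, "dy": 0.0004, "dz": 0.0167, "aperture": 0.2},
    {"dx": -0.0013, "dy": 0.0004, "dz": 0.02, "aperture": 0.2},
    {"dx": -0.0013, "dy": 0.0004, "dz": 0.0207, "aperture": 0.2},
    {"dx": -0.0013, "dy": 0.0004, "dz": 0.0207, "aperture": 0.2},
  ],
)

```text
clock: 25.55
eef_pos: [0.4442, -0.046, 0.0323]
tool_rot: [-3.139, -0.116, 0.002]
force: [-2.9, 0.9, 6.6]
finger_gap: 0.376
grip_force: 20.0
```

Release, lift, swing clear, and look.

To row units: 0.25 m / 0.75 = 0.3333, -0.17 m / 0.75 = -0.2267.

Call:
send_path(
  increments=[
    {"aperture": 0.65},
    {"aperture": 0.65},
    {"aperture": 0.65},
    {"dz": -0.04, "aperture": 0.65},
    {"dz": -0.1067, "aperture": 0.65},
    {"dz": -0.1867, "aperture": 0.65},
    {"dy": 0.1333, "dz": -0.2267, "aperture": 0.65},
    {"dy": 0.3333, "dz": -0.2267, "aperture": 0.65},
    {"dy": 0.3333, "dz": -0.2267, "aperture": 0.65},
    {"dy": 0.3333, "dz": -0.2267, "aperture": 0.65},
    {"dy": 0.3333, "dz": -0.2267, "aperture": 0.65},
    {"dy": 0.3333, "dz": -0.2267, "aperture": 0.65},
  ],
)

```text
clock: 27.05
eef_pos: [0.4626, -0.2952, 0.201]
tool_rot: [-3.138, -0.115, 0.001]
force: [0.2, -0.5, -1.9]
finger_gap: 0.65
grip_force: 0.0
```

```bash
python3 - <<'E'
from h import *
t=vision.camera_params("top");im=vision.grab_frame("top")[:,:,::-1].copy();h=cv2.cvtColor(im,40).astype(int);m=(h[...,0]<14)&(h[...,1]>110)&(h[...,2]>110)
for (c,a),z in zip(blobs(m),(.094,.082,.070,.058)): print(c.round(1),plane(t,c,z).round(4))
s=vision.grab_frame("scene")[:,:,::-1]
A=cv2.resize(im[80:290,80:440],(780,455),interpolation=3);B=cv2.resize(s[110:290,130:400],(780,520),interpolation=3)
cv2.imwrite("pics/ft.png",A);cv2.imwrite("pics/fs.png",B)
E
```

```text
[275.9 118.8] [ 0.694  -0.0302  0.094 ]
[278.3 162.3] [ 0.6107 -0.0352  0.082 ]
[281.3 205.1] [ 0.5281 -0.0414  0.07  ]
[283.8 248.1] [ 0.444  -0.0467  0.058 ]
```

View pics/fs.png

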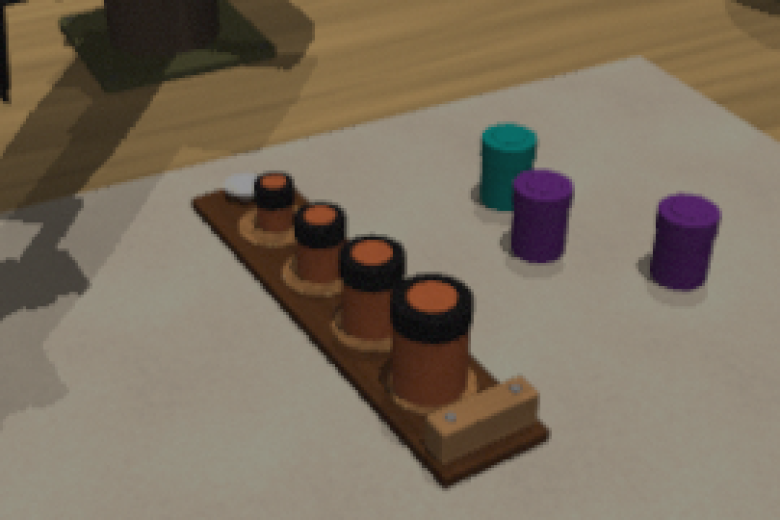

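The scene view shows all four pots upright on their pads: largest by the stop (430,300), then (372,252), (320,215), and the smallest (273,182) by the dish. All are within about 3 mm of centre, and the look-alikes are untouched.

```bash
python3 -c "from workcell import r; print(r.job_done())"
```

```text
the job is handed in; nothing more can be done
None
```

The four pots stand upright on the cork pads, largest by the end stop down to smallest by the dish, each within about 3 mm of centre by the top camera; the job was handed in after about 27 s on the robot's clock, and no verdict came back.

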